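Lock the saffron strongbox and take the key out

ROBOT

A 6-joint arm with a two-finger parallel gripper is mounted at the origin on the work surface. World frame = base frame: x ahead of the robot, y to its left, z up, the work surface at z = 0. Lengths are in mm, angles in rad, forces in N, time in s.
With the tool pointing down it reaches from about 300 to 775 mm from the base axis. Payload 14.6 kg.
Tool frame: the origin (TCP) lies at the very end of the fingers, on their centre line; the grasp point (between the pads) lies 19 mm behind it; z points along the fingers, y is the line along which they close (so a half turn about z gives the same grasp; the last joint's range is limited). The gripper opens to 94 mm and grips with 3 to 60 N. Pads are 16 mm wide; open, the fingers measure 119 mm over their backs; the gripper's body (75 mm by 177 mm) begins 78 mm behind the grasp point.
Start: joints at [1.198, 0.3, 1.521, -0, 1.321, -0.067], TCP at [165.578, 524.474, 177.546] pointing down, gripper open.
Joint ranges: [-3.03, 3.03], [-0.79, 2.21], [0.23, 2.52], [-1.04, 4.18], [0, 3.07], [-2.55, 2.55]. Speed limits (rad/s): [2.22, 2.22, 2.57, 3.14, 3.14, 3.14].

INTERFACE

Orientations are given as [roll, pitch, yaw] about the fixed x, y, z axes, in that order (R = Rz(yaw) Ry(pitch) Rx(roll)).
In Python, from cell import manip gives the robot as it stands.
- The arm moves only by the tool servo_tool, never from a script. Its argument "motion" is a list that holds one entry, the list of rows, each a list of 7 numbers: the shift along the world's x, y, z as a fraction of full scale, then the turn, a rotation vector about the world's x, y, z as a fraction of full scale, then the closure, from 0 (fully open) to 1 (shut). In form: [[[x, y, z, rx, ry, rz, gripper], ...]]. A call has 1 to 10 rows; each row is the pose to reach, as a shift and turn from the pose commanded when the call began, turning the shorter way round; what a row does not reach only later rows make up. Full scale, the value 1, is 0.5 m for a shift and pi rad for a turn. A row lasts 1/10 s, in which the tool goes at most 50 mm and 8.59 degrees, less where a joint would pass 70% of its speed; a pose out of reach is approached as far as the arm can. A call with a number of a shift or a turn outside -1 to 1 is refused whole. A call with a gripper value outside its range is refused whole. The fingers move at their own pace and stop on an object; "newtons" is the grip in N (left out, the last holds). Time passes only in rows, so rows that repeat a pose let the fingers close. It gives the time, the measured TCP pose, the force, the opening and the grip force at its end, in the units of the state.
- manip.read_state(): the state, without advancing time (a new reading comes with each control period).
- manip.camera(name): name is "side" or "top"; returns a dict with "frame" (384x512x3 uint8, red, green, blue), "range_z" (384x512 float32, mm along the optical axis (not along the pixel's ray), 0 where there is no reading), "vfov" (degrees; the focal length in pixels is half the picture's height over the tangent of half this angle, whatever the lens; pixels are square), "cx", "cy" (the principal point, pixels), "k1" (the pictures are not rectified: a ray, as slopes to the right and down, at radius r is drawn at 1 + k1 r^2 times it, then the intrinsics apply), "cam_to_world" (4x4, takes a point from camera to world coordinates). Camera axes: x right, y down, z forward; pixel columns grow to the right and rows downward; lengths in mm; the calibration is good to about 2 mm. A picture is of the moment at which its call begins.
- manip.sign_off(): hands the job in; it is judged then, once.
The state is a dict: "clock": time; "joints": joint angles; "qd": joint speeds; "effort": joint torques, N m; "eef_pos": TCP position; "eef_rot": TCP orientation; "wrist_force": force on the tool from outside, world axes, zero at the start; "moment": the same for the moment, N m; "finger_gap": finger opening in mm; "finger_force": force on a finger pad.
Only numpy, scipy, OpenCV 4.12 (cv2) and the standard library are available. Lean on these libraries where they do the work, as an engineer would, in place of code of your own. Each camera call takes 0.05 s, during which the arm holds its last target. There are 200 camera calls.

TASK

Lock the grey strongbox: turn the key in its lock clockwise (seen from above) until the swing bolt is fully out and you feel the key come up firmly against the end stop. Then turn the key back to the only position where it will come out, draw it out without forcing it, and set it down gently in the small white bowl. Leave the bolt locked, and the bowl and the other kitchen things where they stand.

Things in the scene. Friction and masses are not known exactly. Their poses are not given: they have to be found in the camera images.
- strongbox: Fixed grey steel box 154 x 204 mm, lid top 70 mm above the counter. Origin: counter level, on the vertical lock axis; from it the box reaches 77 mm to -x and +x, 62 mm to -y, 142 mm to +y. On the lid, centred on the axis, a steel lock case 75 x 75 mm, 86.5 mm above the counter, with a round steel plate about the lock cylinder. Carrying handle (to 92 mm high) 105 mm to +y.
- lock_face (a point): Centre of the brass lock cylinder's face (18 mm) on the lock axis, 89.5 mm above the counter, level with the top of the round plate (40 mm across, 5 mm thick); axes as the box. A 6 mm gap runs in the plate from the cylinder roughly to the box's -x: only there can the key's side pin come up. The gap lies up to 0.35 rad either way from the box's -x, unmeasured: find it by feel.
- key: Loose key, 62 mm tall, about 40 g, upright in the lock at the start, bow up. Origin: tip of its shaft; z up the shaft. Round steel shaft 9 mm thick, 30 mm long, then a black bow 30 mm wide (key's x), 10 mm thick (y), 34 mm tall. Seated, the tip is 73 mm above the counter; there it turns freely. It starts within 0.15 rad of the box's axes. Lifted 20 mm it is clear of the lock.
- key_pin (a point): End of the key's one side pin: square, 4.5 mm thick, sharp-edged, pointing to the key's -x, 6 mm above the shaft tip, reaching 16 mm from the axis. With the key seated it lies 3 mm below the plate, so the key lifts 3 mm anywhere but comes out only with the pin under the gap, within about 0.08 rad. Counter-clockwise the key is stopped about 0.45 rad from the box's axes.
- key_grip (a point): Middle of the key's bow, 45 mm above the shaft tip; axes as the key.
- bolt (a joint): Angle of the swing bolt, a flat steel arm 12 mm wide turning clockwise about the lock axis out of the case. 0 = drawn in, 0.8 = locked, at its rigid stop. The key's pin meets it 0.15 to 0.65 rad clockwise of the box's axes and pushes it (about 0.04 N m); it stays where left, also when the key turns back. The stop comes at a key angle of 0.9 to 1.45 rad, different each time.
- keeper (a point): Steel keeper under which the locked bolt reaches, 55 mm to -y of the lock axis, 85 mm above the counter. At the stop a key torque of 0.12 to 0.2 N m is a firm press: the pin works at 12.5 mm radius and the cylinder's bore takes the same force again. Contact forces between key and lock (pin, bore, floor, plate) that add up to over 40 N are forcing it, so don't press the key down while turning.
- bowl: Small white ceramic bowl, loose, 110 mm across the rim, 40 mm high, walls 4 mm, inner floor 5 mm up; origin: centre of its underside.
- pot: Bystander: black nonstick pot, 184 mm across, 95 mm high, two side handles; origin: centre of underside.
- jug: Bystander: glass measuring jug, 94 mm across the rim, 115 mm high, one handle; origin: centre of underside.
- saffron_jar: Bystander: small orange plastic jar with hinged cap, 45 mm across, 48 mm high; origin: centre of underside.
- spatula: Bystander: wooden spatula 285 mm long lying flat, blade 58 mm wide; origin: on the counter near the middle of its length, x along it.
Things that resemble listed ones, but are neither listed nor needed, are in the scene too. Several things have the shape of the bowl; the one meant has the colours described above.

How it is judged (in metres and radians):
On the way, in this order (a step that is already met when the one before it is completed fails the run):
1. the bolt is fully out and the key is pressed against the end stop (value of joint bolt above 0.77 rad and contact force between key and strongbox above 12 N), for 0.1 s.
2. the key is drawn out of the lock, bolt still locked (z of key in the frame of lock_face above 0.005 m and value of joint bolt above 0.72 rad), for 0.1 s.
At the end, for the whole second after the job is handed in: The bolt is locked (over 0.72 rad), the key rests still in the upright bowl (its tip within 60 mm and its bow's middle within 75 mm of the bowl's centre seen from above, tip below 60 mm and bow's middle below 80 mm over the counter) (value of joint bolt above 0.72 rad and horizontal distance between key_grip and bowl below 0.075 m and horizontal distance between key and bowl below 0.06 m and height (world z) of key below 0.06 m and height (world z) of key_grip below 0.08 m and linear speed of key below 0.03 m/s and angle between bowl's own z axis and vertical below 0.1 rad); the robot touches nothing.
It fails at once if key forced: contact forces between the key and the strongbox with its lock add up to more than 40 N (contact force between key and strongbox above 40 N).
It fails at once if pot, jug, saffron jar or spatula moved more than 15 mm (distance of any of pot, jug, saffron_jar, spatula from where it was at the start of the episode above 0.015 m).
It fails at once if bowl pushed more than 30 mm (distance of bowl from where it was at the start of the episode above 0.03 m).
It fails at once if key dropped or flung (faster than 1 m/s) (linear speed of key above 1 m/s).
It also fails if it takes over 72 s, if anything falls off the work surface, if the arm or the gripper's body presses on something with over 40 N, if the wrist force passes 120 N, or if a joint passes its speed limit or range.

## Working session

There is one attempt and no reset: what is moved stays moved. The work goes in short steps, Python scripts to look and compute and a tool call to move; the robot and the scene stay as the last step left them, time stands still between calls to the robot, and variables do not carry over. Pictures are saved under pics/ and viewed, at most 10 in all, crops included, and the job is handed in when it is done.

Besides the shell and the picture viewer there is one more tool, called after "Call:" in YAML: its name, and indented under it one key for each argument. servo_tool: Moves the arm, as the interface text tells. Its arguments: {"type":"object","properties":{"motion":{"type":"array"},"newtons":{"type":"number"}},"required":["motion"]}

```bash
ls; mkdir -p pics; cat > h.py <<'E'
import numpy as np, cv2, pickle
from cell import manip
def grab(n):
    c=manip.camera(n); return c
def K(c):
    f=192/np.tan(np.radians(c["vfov"])/2); return np.array([[f,0,c["cx"]],[0,f,c["cy"]],[0,0,1.]])
def rays(c,uv):
    uv=np.asarray(uv,float).reshape(-1,2); k=K(c)
    d=(uv-[c["cx"],c["cy"]])/k[0,0]; s=d.copy()
    for _ in range(20): s=d/(1+c["k1"]*(s**2).sum(1,keepdims=True))
    T=np.array(c["cam_to_world"]); 
    return T[:3,3], np.c_[s,np.ones(len(s))]@T[:3,:3].T
def onplane(c,uv,z):
    o,d=rays(c,uv); return o+d*((z-o[2])/d[:,2])[:,None]
def cloud(c):
    h,w=c["range_z"].shape; v,u=np.mgrid[:h,:w]
    o,d=rays(c,np.c_[u.ravel(),v.ravel()]); return (o+d*c["range_z"].reshape(-1,1)).reshape(h,w,3)
E
python3 - <<'E'
from h import *
for n in("side","top"):
    c=grab(n); pickle.dump(c,open(n+".pkl","wb")); cv2.imwrite(f"pics/{n}0.png",cv2.resize(c["frame"][:,:,::-1],(800,600)))
    print(n,c["vfov"],c["k1"],np.round(c["cam_to_world"],2).tolist())
print(manip.read_state())
E
```

```text
pics
side 45.93220932074274 -0.05090815957778756 [[-0.99, -0.11, 0.13, 331.09], [-0.17, 0.53, -0.83, 1193.27], [0.02, -0.84, -0.54, 896.65], [0.0, 0.0, 0.0, 1.0]]
top 54.43831193094253 0.02595937176301465 [[-0.02, -0.99, 0.12, 380.75], [-1.0, 0.02, 0.0, -52.71], [-0.01, -0.12, -0.99, 1296.29], [0.0, 0.0, 0.0, 1.0]]
{'clock': 0.1, 'joints': array([ 1.19839536e+00,  3.00384546e-01,  1.52151863e+00, -1.33264097e-05,
        1.32070635e+00, -6.65588237e-02]), 'qd': array([-0.00053476, -0.00199698, -0.00078643, -0.00026201, -0.0002586 ,
       -0.00072425]), 'effort': array([ 2.36034393e-03, -5.32644439e+01, -3.53288376e+01,  7.10271858e-02,
        2.34202738e-02, -5.48338028e-05]), 'eef_pos': array([165.49095214, 524.23320748, 177.06024357]), 'eef_rot': array([-3.14057718e+00, -5.47518301e-05,  2.83575379e+00]), 'wrist_force': array([ 0.16261795, -0.08783264, -0.22367382]), 'moment': array([-0.00328296,  0.04062492, -0.05412572]), 'finger_force': 0.0, 'finger_gap': 93.82752791501086}
```

View pics/top0.png

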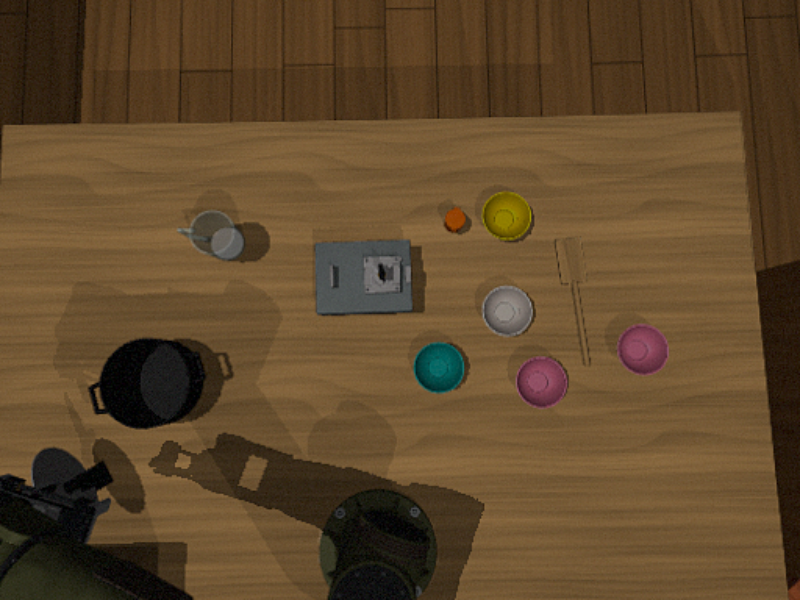

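View pics/side0.png

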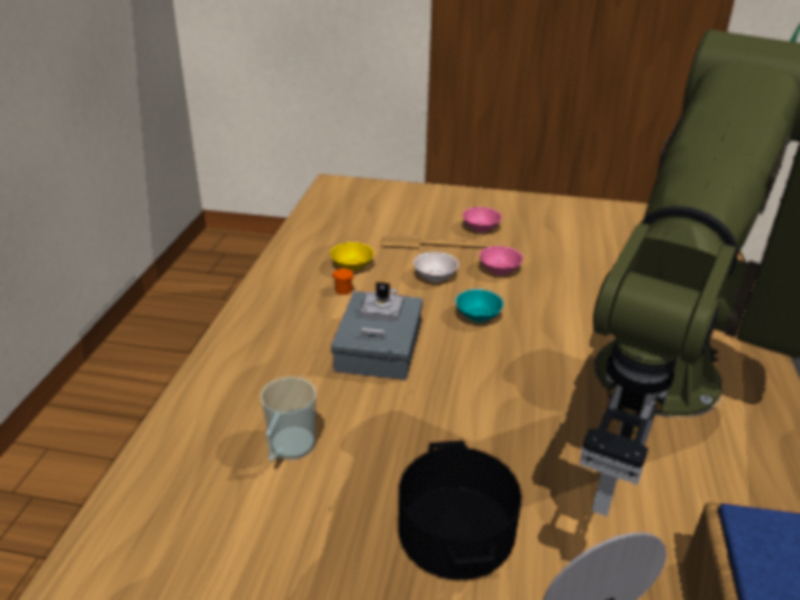

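The top view shows the box at about (364,277), with its lock and key at (383,272) and its handle to the left (box +y is about world +y). Bowl-shaped candidates are yellow (507,216), white (508,311), teal (440,367), pink (542,382) and pink (643,349). The white one at (508,311) matches the description. The side view agrees: key (382,290), white bowl (435,267).

```bash
python3 - <<'E'
from h import *
c=pickle.load(open("top.pkl","rb")); P=cloud(c); f=c["frame"]; 
a=cv2.resize(f[145:220,195:350,::-1],(800,387),interpolation=cv2.INTER_CUBIC); cv2.imwrite("pics/crop1.png",a)
hsv=cv2.cvtColor(f,cv2.COLOR_RGB2HSV)
reg=np.zeros(f.shape[:2],bool); reg[145:220,195:290]=1
Z=P[...,2]
def rect(m,z,name):
    m=m.astype(np.uint8); n,l,s,ce=cv2.connectedComponentsWithStats(m); i=1+s[1:,4].argmax()
    cn,_=cv2.findContours((l==i).astype(np.uint8),0,2); cn=max(cn,key=cv2.contourArea).reshape(-1,2)
    w=onplane(c,cn,z); r=cv2.minAreaRect(w[:,:2].astype(np.float32)); print(name,s[i],np.round(r[0],1),np.round(r[1],1),round(r[2],2), "meanZ",Z[l==i].mean()); return w
rect(reg&(Z>60)&(Z<77)|(reg&(Z>77)),70,"lid")
rect(reg&(Z>79)&(P[...,1]<40),86.5,"case+")
rect(reg&(Z>110),135,"bow")
# bowl
m=(hsv[...,1]<50)&(hsv[...,2]>90); m2=np.zeros_like(m); m2[175:225,300:350]=m[175:225,300:350]
m2=m2.astype(np.uint8); cn,_=cv2.findContours(m2,0,2); cn=max(cn,key=cv2.contourArea)
w=onplane(c,cn.reshape(-1,2),40); print("bowl",cv2.fitEllipse(w[:,:2].astype(np.float32)),cv2.minEnclosingCircle(w[:,:2].astype(np.float32)))
print(np.round(Z[168:178,238:254]).astype(int))
E
```

```text
lid [ 202  153   62   48 2814] [575.6  19.8] [154.5 203.2] 0.64 meanZ 77.95342631854682
case+ [233 163  24  24 528] [577.8 -21.3] [75.7 76.3] 89.35 meanZ 92.68338181515075
bow [242 168   4  11  35] [574.9 -19.4] [ 9.5 31.9] 89.18 meanZ 132.6846600800477
bowl ((499.97650146484375, -289.5509948730469), (101.31681060791016, 104.48190307617188), 156.1859893798828) ((498.72357177734375, -288.5401611328125), 54.73725509643555)
[[  84   85   90   87   89  133  137   85   86   90   89 1296   86   89
    91   89]
 [  89   87   86   83  134  138  135   93   88   86   85   86   90   85
    88   85]
 [  86   84   89   90  137  137  137  130   89   87   87   85   89   85
    86   87]
 [  89   88   92   92  131  136  138  136   90   94   91   87   86   88
    87   84]
 [  86   89   85   89  132  136  134  133   89   91   88   92   82   86
    87   86]
 [  89   86   91   91  105  133  130  133  102   92   91   93   86   88
    84   86]
 [  87   91   89   88  103  137  138  133  104   91   89   86   93   84
    88   85]
 [  87   87   88   91  103  135  137  133  101   94   92   91   85   86
    89   88]
 [  87   86   91   91   93  135  133  132   90   94   89   91   88   85
    89   88]
 [  89   92   88   88   86  132  135  130   84   89   87   89   88   87
    88   87]]
```

View pics/crop1.png

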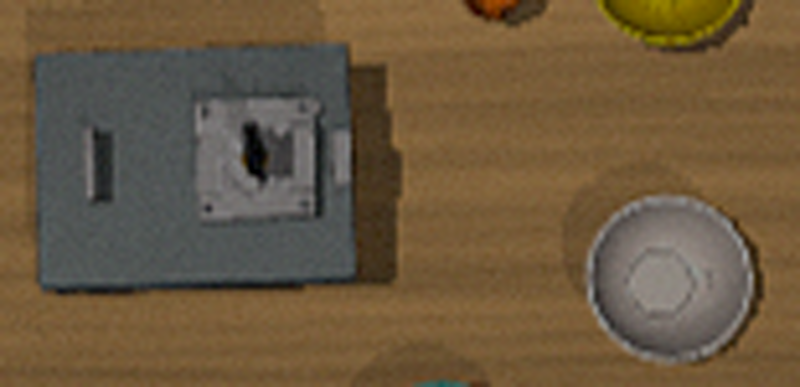

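The crop confirms the black bow over the grey lock at (255,152) and the white bowl at (670,280). Next I refine the key's yaw and centre.

```bash
python3 - <<'E'
from h import *
c=pickle.load(open("top.pkl","rb")); P=cloud(c); Z=P[...,2]
def pca(w,n):
    r=cv2.PCACompute2(w[:,:2].astype(np.float32),None); print(n,len(w),r[0].round(1),r[1][0].round(3),"yaw",np.arctan(r[1][0][1]/r[1][0][0]))
v,u=np.nonzero((Z>120)&(Z<150)); k=(u>235)&(u<255)&(v>160)&(v<185); pca(onplane(c,np.c_[u,v][k],135),"bow depth")
w=P[v[k],u[k]]; print(w[:,2].mean())
V=cv2.cvtColor(c["frame"],cv2.COLOR_RGB2HSV)[...,2]
v,u=np.nonzero(V[160:185,236:252]<45); pca(onplane(c,np.c_[u+236,v+160],135),"bow dark")
print(V[164:184,236:256])
s=pickle.load(open("side.pkl","rb")); V=cv2.cvtColor(s["frame"],cv2.COLOR_RGB2HSV)[...,2]
print(V[176:200,230:258])
Zs=cloud(s)[...,2]
for vv in range(181,190):
    us=[u for u in range(236,254) if V[vv,u]<60]
    if us:
        o,d=rays(s,[[us[0]-.5,vv],[us[-1]+.5,vv]]); t=(-20-o[1])/d[:,1]; print(vv,us[0],us[-1],(o+d*t[:,None])[:,[0,2]].round(1).tolist())
E
```

```text
bow depth 32 [[576.5 -20. ]] [0.995 0.099] yaw 0.09884192
134.3415429970031
bow dark 33 [[571.7 -20.9]] [0.988 0.156] yaw 0.15709212
[[105  98  84  83  88  86  86 111 104 108 104 106 110 105  92  95 100  86
  102  93]
 [120 117 108 102 101 102 100 125 118 118 123 126 120 123 116 115 103  74
   98 104]
 [119 119 118 102 106  96 100 109 112 116 115 111 113 108 116 110 104  71
   85 108]
 [114 116 114  98  97 100 100 106 119 116 115 113 110 114 113 114 119 112
  111  94]
 [119 122 114 105 101 104  87  77  84 121 114 110 109 113 111  97  92  90
   94  95]
 [123 124 111 105 100  99  39  30  35  95 104  94 115 121 120  93  97  98
   98 101]
 [120 114 126 114 107  96  31   4  22  67  81  64 108 129  89  82 116 113
  119  93]
 [114 112 117 116 117  97  53   6  21  52  71  61  72  90  55  67 119 115
  121 113]
 [114 114 110 119 130 112  58   9  13  26  76  69  61  56  60  65 122 111
  118 132]
 [111 117 104 120 129 136  50  11  20  13  63  74  71  58  59  69 118 112
  114 127]
 [114 111 108 114 118 120  46  19   3   5  33  70  64  60  60  68 113 115
  119 123]
 [114 120 114 117 116 111  52  1
[... 3247 characters left out ...]
8 141 141 143 145
  146 149 156 162 162 159 151 129 106 107]
 [107 123 131 131 138 156 164 164 163 161 159 157 153 151 152 154 156 155
  151 150 155 158 154 151 142 118 103 109]
 [101 112 120 124 129 139 147 150 150 147 141 142 145 145 149 154 158 160
  157 151 149 145 140 136 129 108 101 111]]
181 242 242 [[586.7, 132.0], [583.4, 132.4]]
182 241 247 [[590.0, 127.8], [567.1, 130.7]]
183 241 248 [[590.0, 124.0], [563.8, 127.4]]
184 241 248 [[590.0, 120.2], [563.7, 123.6]]
185 241 248 [[590.0, 116.4], [563.7, 119.8]]
186 241 248 [[590.0, 112.6], [563.7, 116.0]]
187 241 248 [[590.0, 108.7], [563.7, 112.2]]
188 241 248 [[590.0, 104.9], [563.6, 108.3]]
189 242 248 [[586.7, 101.5], [563.6, 104.5]]
```

Call:
servo_tool:
  motion:
    - [[0.06,-0.08,0.06,0,0,0.02,0.5],[0.12,-0.16,0.1,0,0,0.04,0.5],[0.18,-0.24,0.1,0,0,0.06,0.5],[0.24,-0.32,0.1,0,0,0.08,0.5],[0.3,-0.4,0.1,0,0,0.1,0.5],[0.36,-0.48,0.1,0,0,0.12,0.5],[0.42,-0.56,0.1,0,0,0.1356,0.5],[0.48,-0.64,0.1,0,0,0.1356,0.5],[0.54,-0.72,0.1,0,0,0.1356,0.5],[0.6,-0.8,0.1,0,0,0.1356,0.5]]
  newtons: 5

```text
clock: 1.1
eef_pos: [459.6, 131.5, 227.5]
eef_rot: [3.142, -0.0, -3.021]
wrist_force: [1.5, 0.7, -0.8]
finger_gap: 46.8
finger_force: 0.0
```

Call:
servo_tool:
  motion:
    - [[0.07,-0.09,0,0,0,0,0.5],[0.14,-0.18,0,0,0,0,0.5],[0.19,-0.25,-0.04,0,0,0,0.5],[0.221,-0.289,-0.08,0,0,0,0.5],[0.221,-0.289,-0.14,0,0,0,0.5],[0.221,-0.289,-0.14,0,0,0,0.5],[0.221,-0.289,-0.14,0,0,0,0.5]]

```text
clock: 1.8
eef_pos: [569.2, -10.7, 158.1]
eef_rot: [3.141, -0.001, -3.021]
wrist_force: [-0.0, 0.8, -0.0]
finger_gap: 47.1
finger_force: 0.0
```

```bash
python3 - <<'E'
from h import *
s=manip.read_state(); print(s["eef_pos"],s["eef_rot"],s["wrist_force"],s["moment"],s["joints"])
t=grab("top")["frame"][140:210,200:290,::-1]; d=grab("side")["frame"][130:220,195:300,::-1]
cv2.imwrite("pics/hov.png",np.hstack([cv2.resize(t,(400,311)),cv2.resize(d,(363,311))]))
E
```

```text
[569.16317328 -10.71280578 158.10471103] [ 3.14142314e+00 -5.63250828e-04 -3.02117093e+00] [-0.01614916  0.82801269 -0.00448747] [0.0229053  0.01378636 0.01256943] [-8.31851223e-02  3.58923389e-01  1.48889475e+00  5.41823900e-05
  1.29436041e+00 -1.77441793e+00]
```

View pics/hov.png

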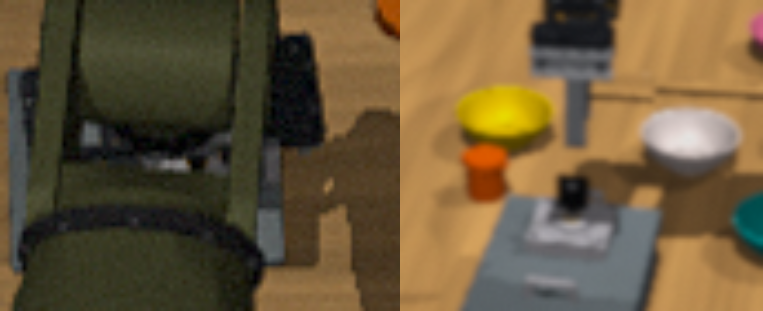

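Call:
servo_tool:
  motion:
    - [[0.0138,-0.0186,0,0,0,0,0.5],[0.0138,-0.0186,-0.03,0,0,0,0.5],[0.0138,-0.0186,-0.07,0,0,0,0.5],[0.0138,-0.0186,-0.112,0,0,0,0.5],[0.0138,-0.0186,-0.112,0,0,0,0.5],[0.0138,-0.0186,-0.112,0,0,0,0.5]]
  newtons: 4

```text
clock: 2.5
eef_pos: [576.8, -20.5, 102.7]
eef_rot: [-3.141, 0.001, -3.021]
wrist_force: [-0.2, 0.1, -0.2]
finger_gap: 47.0
finger_force: 0.0
```

```bash
python3 - <<'E'
from h import *
d=grab("side")["frame"][150:210,215:285,::-1]
cv2.imwrite("pics/pre.png",cv2.resize(d,(560,480),interpolation=cv2.INTER_CUBIC))
E
```

```text
(no output)
```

View pics/pre.png

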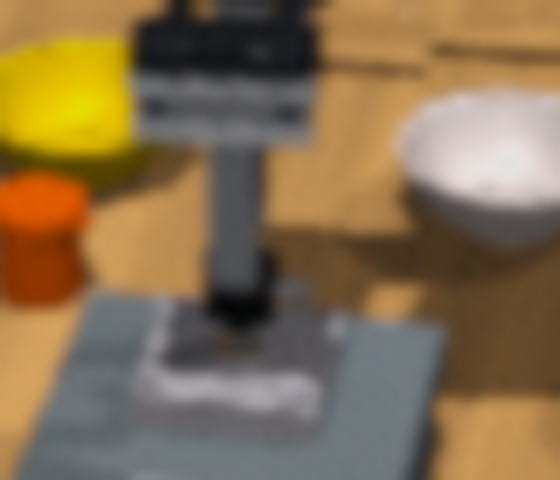

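The near finger, at (238,230), is centred in front of the bow (205–275), so I close softly.

Call:
servo_tool:
  motion:
    - [[0,0,0,0,0,0,0.8],[0,0,0,0,0,0,0.85],[0,0,0,0,0,0,1],[0,0,0,0,0,0,1],[0,0,0,0,0,0,1],[0,0,0,0,0,0,1],[0,0,0,0,0,0,1]]
  newtons: 4

```text
clock: 3.25
eef_pos: [576.3, -20.3, 101.6]
eef_rot: [3.142, 0.0, -3.021]
wrist_force: [0.6, 0.7, 0.7]
finger_gap: 9.7
finger_force: 4.0
```

```bash
cat > st.py <<'E'
from cell import manip
import numpy as np
s=manip.read_state()
print(s["clock"],"pos",s["eef_pos"].round(2),"yaw",round(s["eef_rot"][2]%6.2832,4),"F",s["wrist_force"].round(2),"M",s["moment"].round(3),"gap",round(s["finger_gap"],2),s["finger_force"])
E
python3 st.py
```

```text
3.25 pos [576.25 -20.31 101.6 ] yaw 3.2618 F [0.55 0.72 0.68] M [-0.007 -0.009 -0.022] gap 9.75 3.998313322663307
```

Call:
servo_tool:
  motion:
    - [[0,0,0,0,0,0,1],[0,0,0.002,0,0,0,1],[0,0,0.002,0,0,-0.02,1],[0,0,0.002,0,0,-0.04,1],[0,0,0.002,0,0,-0.06,1],[0,0,0.002,0,0,-0.08,1],[0,0,0.002,0,0,-0.1,1],[0,0,0.002,0,0,-0.12,1],[0,0,0.002,0,0,-0.14,1],[0,0,0.002,0,0,-0.14,1]]
  newtons: 20

```text
clock: 4.25
eef_pos: [576.1, -20.4, 102.4]
eef_rot: [-3.141, -0.0, 2.821]
wrist_force: [-1.0, -0.7, -0.8]
finger_gap: 9.9
finger_force: 20.0
```

```bash
python3 st.py
```

```text
4.25 pos [576.06 -20.36 102.44] yaw 2.821 F [-0.98 -0.71 -0.8 ] M [-0.106  0.149 -0.002] gap 9.86 19.959535002708435
```

Call:
servo_tool:
  motion:
    - [[0,0,0,0,0,-0.02,1],[0,0,0,0,0,-0.04,1],[0,0,0,0,0,-0.06,1],[0,0,0,0,0,-0.08,1],[0,0,0,0,0,-0.1,1],[0,0,0,0,0,-0.12,1],[0,0,0,0,0,-0.14,1],[0,0,0,0,0,-0.14,1]]

```text
clock: 5.05
eef_pos: [575.9, -20.3, 102.4]
eef_rot: [-3.141, -0.001, 2.383]
wrist_force: [-1.6, -0.7, 0.5]
finger_gap: 9.6
finger_force: 20.0
```

```bash
python3 st.py
```

```text
5.05 pos [575.91 -20.28 102.39] yaw 2.3829 F [-1.57 -0.73  0.54] M [-0.047  0.533  0.019] gap 9.61 19.96413230895996
```

Call:
servo_tool:
  motion:
    - [[0,0,0,0,0,0,1],[0,0,0,0,0,-0.012,1],[0,0,0,0,0,-0.024,1],[0,0,0,0,0,-0.036,1],[0,0,0,0,0,-0.036,1]]
  newtons: 13

```text
clock: 5.55
eef_pos: [576.1, -20.2, 102.4]
eef_rot: [-3.141, -0.0, 2.271]
wrist_force: [-0.7, 0.7, -1.2]
finger_gap: 9.7
finger_force: 13.0
```

```bash
python3 st.py;python3 st.py
```

```text
5.55 pos [576.11 -20.22 102.41] yaw 2.2706 F [-0.75  0.68 -1.16] M [0.106 0.379 0.076] gap 9.72 12.994331270456314
5.55 pos [576.11 -20.22 102.41] yaw 2.2706 F [-0.75  0.68 -1.16] M [0.106 0.379 0.076] gap 9.72 12.994331270456314
```

Call:
servo_tool:
  motion:
    - [[0,0,0,0,0,-0.006,1],[0,0,0,0,0,-0.012,1],[0,0,0,0,0,-0.018,1],[0,0,0,0,0,-0.018,1]]

```text
clock: 5.95
eef_pos: [576.1, -20.3, 102.5]
eef_rot: [-3.141, -0.0, 2.212]
wrist_force: [-1.0, -0.1, -2.2]
finger_gap: 9.7
finger_force: 13.0
```

```bash
python3 st.py
```

```text
5.95 pos [576.15 -20.29 102.46] yaw 2.212 F [-0.95 -0.09 -2.19] M [0.077 0.436 0.054] gap 9.66 12.998663485050201
```

Call:
servo_tool:
  motion:
    - [[0,0,0,0,0,-0.006,1],[0,0,0,0,0,-0.012,1],[0,0,0,0,0,-0.012,1]]

```text
clock: 6.25
eef_pos: [576.1, -20.3, 102.5]
eef_rot: [-3.141, -0.0, 2.174]
wrist_force: [-1.8, 0.5, -1.4]
finger_gap: 9.4
finger_force: 13.0
```

```bash
python3 st.py
```

```text
6.25 pos [576.13 -20.27 102.46] yaw 2.1738 F [-1.76  0.53 -1.37] M [0.107 0.475 0.061] gap 9.36 13.000709116458893
```

Key is at about 0.97. The torque is steady at about 0.06 (the bolt moving), so I keep going in small steps.

Call:
servo_tool:
  motion:
    - [[0,0,0,0,0,-0.006,1],[0,0,0,0,0,-0.012,1],[0,0,0,0,0,-0.012,1]]

```text
clock: 6.55
eef_pos: [576.2, -20.3, 102.5]
eef_rot: [-3.141, -0.0, 2.136]
wrist_force: [-2.4, 1.1, -2.8]
finger_gap: 9.6
finger_force: 13.0
```

```bash
python3 st.py
```

```text
6.55 pos [576.18 -20.29 102.5 ] yaw 2.1361 F [-2.39  1.08 -2.83] M [0.167 0.538 0.057] gap 9.64 13.00413116812706
```

Call:
servo_tool:
  motion:
    - [[0,0,0,0,0,-0.006,1],[0,0,0,0,0,-0.012,1],[0,0,0,0,0,-0.012,1]]

```text
clock: 6.85
eef_pos: [576.2, -20.3, 102.5]
eef_rot: [-3.142, -0.0, 2.098]
wrist_force: [-2.0, 0.4, -2.5]
finger_gap: 9.6
finger_force: 13.0
```

```bash
python3 st.py
```

```text
6.85 pos [576.19 -20.3  102.5 ] yaw 2.0984 F [-2.    0.38 -2.49] M [0.16 0.48 0.08] gap 9.58 13.006746768951416
```

Call:
servo_tool:
  motion:
    - [[0,0,0,0,0,-0.006,1],[0,0,0,0,0,-0.012,1],[0,0,0,0,0,-0.012,1]]

```text
clock: 7.15
eef_pos: [576.2, -20.3, 102.5]
eef_rot: [-3.142, -0.0, 2.061]
wrist_force: [-1.4, 0.2, -2.8]
finger_gap: 10.0
finger_force: 13.0
```

```bash
python3 st.py
```

```text
7.15 pos [576.19 -20.31 102.53] yaw 2.0607 F [-1.4   0.22 -2.78] M [0.166 0.554 0.009] gap 9.99 13.010551035404205
```

Call:
servo_tool:
  motion:
    - [[0,0,0,0,0,-0.006,1],[0,0,0,0,0,-0.012,1],[0,0,0,0,0,-0.012,1]]

```text
clock: 7.45
eef_pos: [576.2, -20.3, 102.6]
eef_rot: [-3.142, -0.0, 2.023]
wrist_force: [-2.4, 0.9, -2.7]
finger_gap: 9.9
finger_force: 13.0
```

```bash
python3 st.py
```

```text
7.45 pos [576.21 -20.31 102.55] yaw 2.023 F [-2.42  0.89 -2.74] M [0.184 0.57  0.069] gap 9.9 13.015560507774353
```

Call:
servo_tool:
  motion:
    - [[0,0,0,0,0,-0.006,1],[0,0,0,0,0,-0.012,1],[0,0,0,0,0,-0.012,1]]

```text
clock: 7.75
eef_pos: [576.2, -20.3, 102.6]
eef_rot: [3.142, 0.0, 1.985]
wrist_force: [-2.1, 1.2, -2.8]
finger_gap: 9.9
finger_force: 13.0
```

```bash
python3 st.py
```

```text
7.75 pos [576.24 -20.31 102.56] yaw 1.9853 F [-2.07  1.18 -2.76] M [0.137 0.517 0.042] gap 9.86 13.017180562019348
```

Call:
servo_tool:
  motion:
    - [[0,0,0,0,0,-0.006,1],[0,0,0,0,0,-0.012,1],[0,0,0,0,0,-0.012,1]]

```text
clock: 8.05
eef_pos: [576.2, -20.3, 102.6]
eef_rot: [3.142, -0.0, 1.948]
wrist_force: [-2.0, 0.6, -2.7]
finger_gap: 9.6
finger_force: 13.0
```

```bash
python3 st.py
```

```text
8.05 pos [576.24 -20.31 102.56] yaw 1.9476 F [-2.04  0.61 -2.72] M [0.17  0.556 0.013] gap 9.56 13.021432757377625
```

Call:
servo_tool:
  motion:
    - [[0,0,0,0,0,-0.006,1],[0,0,0,0,0,-0.012,1],[0,0,0,0,0,-0.012,1]]

```text
clock: 8.35
eef_pos: [576.2, -20.3, 102.6]
eef_rot: [-3.142, -0.0, 1.91]
wrist_force: [-1.9, 0.9, -2.9]
finger_gap: 10.1
finger_force: 13.0
```

```bash
python3 st.py
```

```text
8.35 pos [576.21 -20.3  102.55] yaw 1.9099 F [-1.93  0.87 -2.89] M [0.148 0.563 0.035] gap 10.06 13.02700325846672
```

Call:
servo_tool:
  motion:
    - [[0,0,0,0,0,-0.006,1],[0,0,0,0,0,-0.012,1],[0,0,0,0,0,-0.012,1]]

```text
clock: 8.65
eef_pos: [576.2, -20.3, 102.6]
eef_rot: [3.142, 0.0, 1.872]
wrist_force: [-2.0, 1.0, -2.7]
finger_gap: 9.8
finger_force: 13.0
```

```bash
python3 st.py
```

```text
8.65 pos [576.23 -20.31 102.56] yaw 1.8722 F [-1.97  0.95 -2.66] M [0.214 0.588 0.062] gap 9.82 13.03241103887558
```

Call:
servo_tool:
  motion:
    - [[0,0,0,0,0,-0.006,1],[0,0,0,0,0,-0.012,1],[0,0,0,0,0,-0.012,1]]

```text
clock: 8.95
eef_pos: [576.2, -20.3, 102.6]
eef_rot: [3.142, 0.0, 1.834]
wrist_force: [-1.8, 0.6, -1.7]
finger_gap: 10.0
finger_force: 13.1
```

```bash
python3 st.py
```

```text
8.95 pos [576.24 -20.33 102.56] yaw 1.8345 F [-1.79  0.63 -1.73] M [0.147 0.508 0.149] gap 10.04 13.054783791303635
```

Call:
servo_tool:
  motion:
    - [[0,0,0,0,0,-0.006,1],[0,0,0,0,0,-0.012,1],[0,0,0,0,0,-0.012,1]]

```text
clock: 9.25
eef_pos: [576.3, -20.3, 102.6]
eef_rot: [3.141, 0.0, 1.797]
wrist_force: [-2.5, 0.1, -3.8]
finger_gap: 10.1
finger_force: 13.1
```

```bash
python3 - <<'E'
exec(open("st.py").read())
from h import *
d=grab("side")["frame"][150:210,215:285,::-1]
cv2.imwrite("pics/turn.png",cv2.resize(d,(560,480),interpolation=cv2.INTER_CUBIC))
E
```

```text
9.25 pos [576.27 -20.33 102.59] yaw 1.7968 F [-2.54  0.06 -3.81] M [0.187 0.441 0.115] gap 10.09 13.100359439849854
```

View pics/turn.png

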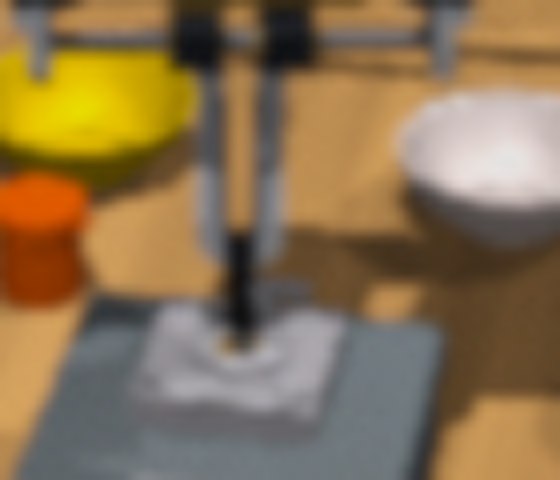

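The picture shows the bow edge-on at (240,280) between the fingers at (215,200) and (268,200). The torque jumped to about 0.13, which looks like the end stop. I hold and press slightly more to confirm.

Call:
servo_tool:
  motion:
    - [[0,0,0,0,0,0,1],[0,0,0,0,0,0,1]]

```text
clock: 9.5
eef_pos: [576.3, -20.3, 102.6]
eef_rot: [3.141, 0.0, 1.798]
wrist_force: [-1.7, 1.2, -2.5]
finger_gap: 9.9
finger_force: 13.1
```

```bash
python3 st.py
```

```text
9.5 pos [576.26 -20.32 102.59] yaw 1.798 F [-1.66  1.18 -2.49] M [0.182 0.509 0.163] gap 9.9 13.095362484455109
```

Call:
servo_tool:
  motion:
    - [[0,0,0,0,0,-0.005,1],[0,0,0,0,0,-0.005,1]]

```text
clock: 9.7
eef_pos: [576.3, -20.3, 102.6]
eef_rot: [3.142, 0.0, 1.781]
wrist_force: [-1.3, 0.5, -1.7]
finger_gap: 9.9
finger_force: 13.2
```

```bash
python3 st.py
```

```text
9.7 pos [576.25 -20.32 102.57] yaw 1.7813 F [-1.26  0.51 -1.69] M [0.135 0.434 0.249] gap 9.92 13.164592534303665
```

The end stop is felt firmly (torque up to about 0.2). I turn back to about 0.3 rad clockwise of the box axis.

Call:
servo_tool:
  motion:
    - [[0,0,0,0,0,0.02,1],[0,0,0,0,0,0.06,1],[0,0,0,0,0,0.1,1],[0,0,0,0,0,0.14,1],[0,0,0,0,0,0.18,1],[0,0,0,0,0,0.22,1],[0,0,0,0,0,0.26,1],[0,0,0,0,0,0.3,1],[0,0,0,0,0,0.337,1],[0,0,0,0,0,0.337,1]]

```text
clock: 10.7
eef_pos: [576.8, -20.3, 103.0]
eef_rot: [3.141, 0.002, 2.843]
wrist_force: [1.6, 0.8, 0.4]
finger_gap: 10.0
finger_force: 13.0
```

```bash
python3 st.py
```

```text
10.7 pos [576.79 -20.31 103.  ] yaw 2.8425 F [1.55 0.78 0.44] M [ 0.196 -0.183  0.041] gap 10.04 13.030533492565155
```

Call:
servo_tool:
  motion:
    - [[0,0,0.002,0,0,0,1],[0,0,0.004,0,0,0,1],[0,0,0.004,0,0,0,1]]

```text
clock: 11.0
eef_pos: [576.3, -20.3, 104.8]
eef_rot: [3.142, 0.0, 2.839]
wrist_force: [0.2, 1.5, 0.0]
finger_gap: 9.6
finger_force: 13.0
```

```bash
python3 st.py
```

```text
11.0 pos [576.34 -20.33 104.75] yaw 2.8391 F [0.2  1.47 0.03] M [ 0.243 -0.094 -0.026] gap 9.59 13.042919933795929
```

Call:
servo_tool:
  motion:
    - [[0,0,0.001,0,0,0,1],[0,0,0.002,0,0,0,1],[0,0,0.002,0,0,0,1]]

```text
clock: 11.3
eef_pos: [576.0, -20.2, 105.1]
eef_rot: [-3.141, -0.001, 2.841]
wrist_force: [0.3, 1.4, -4.7]
finger_gap: 9.8
finger_force: 13.0
```

```bash
python3 st.py
```

```text
11.3 pos [575.96 -20.24 105.14] yaw 2.8406 F [ 0.33  1.36 -4.72] M [ 0.274 -0.103 -0.013] gap 9.78 13.027223646640778
```

Call:
servo_tool:
  motion:
    - [[0,0,0.001,0,0,0,1],[0,0,0.001,0,0,0,1]]

```text
clock: 11.5
eef_pos: [575.7, -20.3, 105.4]
eef_rot: [-3.141, -0.001, 2.841]
wrist_force: [-0.3, 0.6, -9.3]
finger_gap: 10.0
finger_force: 13.0
```

```bash
python3 st.py
```

```text
11.5 pos [575.74 -20.31 105.42] yaw 2.8407 F [-0.28  0.64 -9.34] M [0.279 0.077 0.005] gap 10.02 12.980178594589233
```

Blocked at z≈105 with −9 N, so that is the plate. I probe in 0.1 rad steps counter-clockwise.

Call:
servo_tool:
  motion:
    - [[0,0,-0.004,0,0,0,1],[0,0,-0.004,0,0,0.03,1],[0,0,-0.004,0,0,0.03,1],[0,0,0,0,0,0.03,1],[0,0,0,0,0,0.03,1]]

```text
clock: 12.0
eef_pos: [575.8, -20.3, 105.6]
eef_rot: [-3.141, -0.001, 2.933]
wrist_force: [-0.7, 0.6, -7.9]
finger_gap: 9.9
finger_force: 13.0
```

```bash
python3 st.py
```

```text
12.0 pos [575.79 -20.32 105.62] yaw 2.9332 F [-0.73  0.61 -7.88] M [ 0.224  0.097 -0.046] gap 9.86 12.967534214258194
```

Call:
servo_tool:
  motion:
    - [[0,0,-0.004,0,0,0,1],[0,0,-0.004,0,0,0.03,1],[0,0,-0.004,0,0,0.03,1],[0,0,0,0,0,0.03,1],[0,0,0,0,0,0.03,1]]

```text
clock: 12.5
eef_pos: [575.9, -20.3, 105.7]
eef_rot: [-3.141, -0.001, 3.027]
wrist_force: [-0.2, 0.6, -7.1]
finger_gap: 9.5
finger_force: 13.0
```

```bash
python3 st.py
```

```text
12.5 pos [575.87 -20.31 105.7 ] yaw 3.0272 F [-0.22  0.57 -7.14] M [ 0.247  0.07  -0.01 ] gap 9.49 12.968160510063171
```

Call:
servo_tool:
  motion:
    - [[0,0,-0.004,0,0,0,1],[0,0,-0.004,0,0,0.03,1],[0,0,-0.004,0,0,0.03,1],[0,0,0,0,0,0.03,1],[0,0,0,0,0,0.03,1]]

```text
clock: 13.0
eef_pos: [575.9, -20.3, 105.7]
eef_rot: [-3.142, -0.001, 3.121]
wrist_force: [-0.1, 1.3, -6.1]
finger_gap: 9.9
finger_force: 13.0
```

```bash
python3 st.py
```

```text
13.0 pos [575.89 -20.35 105.71] yaw 3.1214 F [-0.14  1.34 -6.07] M [ 0.219 -0.009  0.017] gap 9.91 12.95719563961029
```

Call:
servo_tool:
  motion:
    - [[0,0,-0.004,0,0,0,1],[0,0,-0.004,0,0,0.03,1],[0,0,-0.004,0,0,0.03,1],[0,0,0,0,0,0.03,1],[0,0,0,0,0,0.03,1]]

```text
clock: 13.5
eef_pos: [575.9, -20.3, 105.7]
eef_rot: [3.141, -0.001, -3.068]
wrist_force: [-0.3, 1.6, -6.5]
finger_gap: 10.0
finger_force: 13.0
```

```bash
python3 st.py
```

```text
13.5 pos [575.9  -20.28 105.74] yaw 3.2157 F [-0.33  1.63 -6.52] M [ 0.249  0.005 -0.075] gap 9.99 12.968056797981262
```

Call:
servo_tool:
  motion:
    - [[0,0,-0.004,0,0,0,1],[0,0,-0.004,0,0,0.03,1],[0,0,-0.004,0,0,0.03,1],[0,0,0,0,0,0.03,1],[0,0,0,0,0,0.03,1]]

```text
clock: 14.0
eef_pos: [576.0, -20.3, 105.9]
eef_rot: [3.141, -0.001, -2.973]
wrist_force: [-1.0, 0.9, -4.7]
finger_gap: 9.9
finger_force: 13.0
```

```bash
python3 st.py
```

```text
14.0 pos [575.99 -20.32 105.85] yaw 3.3099 F [-0.96  0.95 -4.72] M [ 0.285  0.055 -0.022] gap 9.88 12.975481152534485
```

Call:
servo_tool:
  motion:
    - [[0,0,-0.004,0,0,0,1],[0,0,-0.004,0,0,0.03,1],[0,0,-0.004,0,0,0.03,1],[0,0,0,0,0,0.03,1],[0,0,0,0,0,0.03,1]]

```text
clock: 14.5
eef_pos: [576.4, -20.4, 106.4]
eef_rot: [-3.141, 0.001, -2.879]
wrist_force: [0.2, 0.5, 0.5]
finger_gap: 9.9
finger_force: 13.0
```

```bash
python3 st.py
```

```text
14.5 pos [576.42 -20.37 106.42] yaw 3.4042 F [0.23 0.51 0.53] M [ 0.195  0.084 -0.005] gap 9.87 13.014902919530869
```

Fz is now about 0 at z=106.4, so this is probably the gap. I lift 1 mm more, then another 1 mm.

Call:
servo_tool:
  motion:
    - [[0,0,0.002,0,0,0,1],[0,0,0.002,0,0,0,1]]

```text
clock: 14.7
eef_pos: [576.3, -20.4, 107.3]
eef_rot: [-3.141, 0.0, -2.878]
wrist_force: [-0.8, 0.1, -0.4]
finger_gap: 10.0
finger_force: 13.0
```

```bash
python3 st.py
```

```text
14.7 pos [576.34 -20.36 107.25] yaw 3.4056 F [-0.8   0.11 -0.37] M [ 0.121  0.009 -0.055] gap 10.0 13.003052920103073
```

Call:
servo_tool:
  motion:
    - [[0,0,0.002,0,0,0.005,1],[0,0,0.004,0,0,0.01,1],[0,0,0.006,0,0,0.01,1],[0,0,0.006,0,0,0.01,1]]

```text
clock: 15.1
eef_pos: [576.3, -20.3, 110.3]
eef_rot: [-3.141, 0.0, -2.846]
wrist_force: [-0.2, -0.1, 0.4]
finger_gap: 9.6
finger_force: 13.0
```

```bash
python3 st.py
```

```text
15.1 pos [576.3  -20.29 110.26] yaw 3.4377 F [-0.21 -0.07  0.43] M [0.296 0.057 0.012] gap 9.62 13.039804995059967
```

Call:
servo_tool:
  motion:
    - [[0,0,0.006,0,0,0,1],[0,0,0.012,0,0,0,1],[0,0,0.018,0,0,0,1],[0,0,0.024,0,0,0,1],[0,0,0.03,0,0,0,1],[0,0,0.036,0,0,0,1],[0,0,0.05,0,0,0,1],[0,0,0.07,0,0,0,1],[0,0,0.1,0,0,0,1],[0,0,0.1,0,0,0,1]]
  newtons: 15

```text
clock: 16.1
eef_pos: [577.2, -20.4, 162.5]
eef_rot: [-3.14, 0.003, -2.845]
wrist_force: [0.1, 0.3, -0.2]
finger_gap: 9.6
finger_force: 15.0
```

```bash
python3 - <<'E'
exec(open("st.py").read())
from h import *
d=grab("side")["frame"][120:210,205:310,::-1]
cv2.imwrite("pics/out.png",cv2.resize(d,(560,480),interpolation=cv2.INTER_CUBIC))
E
```

```text
16.1 pos [577.15 -20.38 162.5 ] yaw 3.4378 F [ 0.05  0.31 -0.22] M [ 0.026 -0.026 -0.004] gap 9.6 14.971079528331757
```

View pics/out.png

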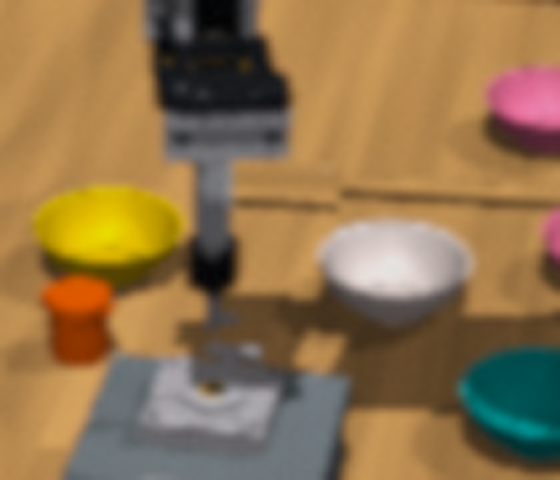

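The key is out and hangs clear at (215,270). The bolt arm shows at (270,370), under the keeper. I carry the key over the white bowl, tilting it 45° on the way.

Call:
servo_tool:
  motion:
    - [[-0.005,-0.02,0.005,0,0,0,1],[-0.02,-0.07,0.01,0.007,-0.024,0,1],[-0.04,-0.14,0.01,0.018,-0.06,0,1],[-0.06,-0.21,0.01,0.029,-0.096,0,1],[-0.08,-0.28,0.01,0.04,-0.132,0,1],[-0.1,-0.35,0.01,0.051,-0.168,0,1],[-0.12,-0.42,0.01,0.062,-0.204,0,1],[-0.145,-0.49,0.01,0.073,-0.239,0,1],[-0.16,-0.539,0,0.073,-0.239,0,1],[-0.16,-0.539,0,0.073,-0.239,0,1]]

```text
clock: 17.15
eef_pos: [575.1, -147.4, 250.9]
eef_rot: [-3.133, 0.671, -2.955]
wrist_force: [-0.8, 0.6, 0.1]
finger_gap: 9.3
finger_force: 15.0
```

```bash
python3 - <<'E'
exec(open("st.py").read()); print(s["eef_rot"],s["joints"].round(2))
from scipy.spatial.transform import Rotation as R
z=R.from_euler("xyz",s["eef_rot"]).as_matrix(); print("tool z",z[:,2],"tip",s["eef_pos"]+z[:,2]*29.5)
from h import *
c=grab("side"); d=c["frame"][110:210,225:335,::-1]
cv2.imwrite("pics/over.png",cv2.resize(d,(660,600),interpolation=cv2.INTER_CUBIC))
f=c["frame"]; 
E
```

```text
17.15 pos [ 575.08 -147.43  250.88] yaw 3.3279 F [-0.82  0.58  0.14] M [-0.026  0.367 -0.001] gap 9.31 14.972020536661148
[-3.13264039  0.67072238 -2.95530505] [-0.51  0.02  1.82  0.56  0.83 -2.55]
tool z [ 0.61243188  0.10631704 -0.78334149] tip [ 593.14736282 -144.2898851   227.77228712]
```

View pics/over.png

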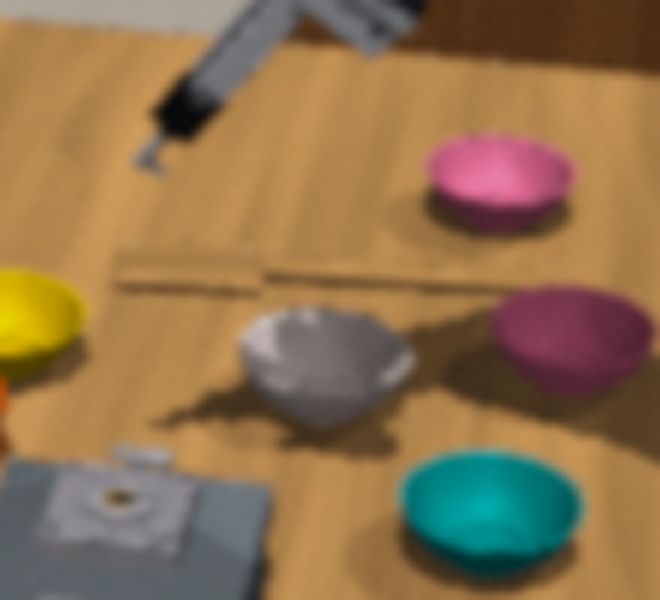

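Joint 6 sits at its limit (the picture shows the key high, at (150,150)). I replan with the tilt in the arm's radial plane, which puts joint 6 at about −1.57.

```bash
cat > go.py <<'E'
import sys
exec(open("st.py").read())
from scipy.spatial.transform import Rotation as R
t=np.array([float(x) for x in sys.argv[1:4]]); 
Rt=R.from_euler("xyz",[np.pi,np.pi/4,2.617]); Rc=R.from_euler("xyz",s["eef_rot"])
print("j",s["joints"].round(2),"shift",((t-s["eef_pos"])/500).round(4),"turn",((Rt*Rc.inv()).as_rotvec()/np.pi).round(4), "tip",(s["eef_pos"]+29.5*Rc.as_matrix()[:,2]).round(1))
E
python3 go.py 496.8 -287.5 130
```

```text
17.2 pos [ 576.19 -146.64  253.2 ] yaw 3.3305 F [-0.38 -0.17  1.49] M [-0.063  0.285 -0.029] gap 10.11 14.972724616527557
j [-0.51  0.02  1.82  0.56  0.83 -2.55] shift [-0.1588 -0.2817 -0.2464] turn [-0.0036 -0.0361 -0.2247] tip [ 594.3 -143.5  230.2]
```

Call:
servo_tool:
  motion:
    - [[0,0,0,0,-0.006,-0.037,1],[-0.01,-0.02,-0.01,-0.001,-0.012,-0.075,1],[-0.03,-0.06,-0.03,-0.001,-0.018,-0.112,1],[-0.06,-0.11,-0.06,-0.002,-0.024,-0.15,1],[-0.09,-0.16,-0.09,-0.003,-0.03,-0.187,1],[-0.12,-0.21,-0.12,-0.0036,-0.0361,-0.2247,1],[-0.14,-0.25,-0.14,-0.0036,-0.0361,-0.2247,1],[-0.1588,-0.2817,-0.15,-0.0036,-0.0361,-0.2247,1],[-0.1588,-0.2817,-0.16,-0.0036,-0.0361,-0.2247,1],[-0.1588,-0.2817,-0.16,-0.0036,-0.0361,-0.2247,1]]

```text
clock: 18.2
eef_pos: [495.6, -288.1, 169.3]
eef_rot: [3.14, 0.779, 2.614]
wrist_force: [0.2, -0.9, -0.2]
finger_gap: 9.5
finger_force: 15.0
```

```bash
python3 go.py 496.8 -287.5 90
```

```text
18.2 pos [ 495.59 -288.07  169.31] yaw 2.6135 F [ 0.24 -0.91 -0.22] M [ 0.173  0.401 -0.005] gap 9.47 14.972242712974548
j [-0.63 -0.01  2.11  0.28  0.27 -1.91] shift [ 0.0024  0.0011 -0.1586] turn [-0.0013 -0.0014  0.0007] tip [ 513.5 -298.5  148.3]
```

```bash
sed -i 's#np.pi/4#np.pi/6#' go.py; python3 go.py 499.5 -289.1 80
```

```text
18.2 pos [ 495.59 -288.07  169.31] yaw 2.6135 F [ 0.24 -0.91 -0.22] M [ 0.173  0.401 -0.005] gap 9.47 14.972242712974548
j [-0.63 -0.01  2.11  0.28  0.27 -1.91] shift [ 0.0078 -0.0021 -0.1786] turn [0.0405 0.0706 0.0008] tip [ 513.5 -298.5  148.3]
```

Call:
servo_tool:
  motion:
    - [[0.003,-0.001,0,0.02,0.035,0,1],[0.0078,-0.0021,0,0.0405,0.0706,0.0008,1],[0.0078,-0.0021,-0.03,0.0405,0.0706,0.0008,1],[0.0078,-0.0021,-0.07,0.0405,0.0706,0.0008,1],[0.0078,-0.0021,-0.11,0.0405,0.0706,0.0008,1],[0.0078,-0.0021,-0.15,0.0405,0.0706,0.0008,1],[0.0078,-0.0021,-0.1786,0.0405,0.0706,0.0008,1],[0.0078,-0.0021,-0.1786,0.0405,0.0706,0.0008,1]]

```text
clock: 19.0
eef_pos: [499.4, -288.1, 79.2]
eef_rot: [-3.141, 0.522, 2.619]
wrist_force: [-0.9, 0.1, -0.2]
finger_gap: 9.8
finger_force: 15.0
```

```bash
python3 - <<'E'
import sys; sys.argv=["",499.5,-289.1,40]
exec(open("go.py").read())
from h import *
c=grab("side"); d=c["frame"][110:210,225:335,::-1]
cv2.imwrite("pics/over2.png",cv2.resize(d,(660,600),interpolation=cv2.INTER_CUBIC))
E
```

```text
19.0 pos [ 499.36 -288.15   79.17] yaw 2.6185 F [-0.89  0.11 -0.23] M [0.102 0.222 0.006] gap 9.79 14.971727728843689
j [-0.61  0.21  1.99  0.1   0.42 -1.74] shift [ 0.0003 -0.0019 -0.0783] turn [-0.0001 -0.0004 -0.0004] tip [ 512.1 -295.5   53.6]
```

View pics/over2.png

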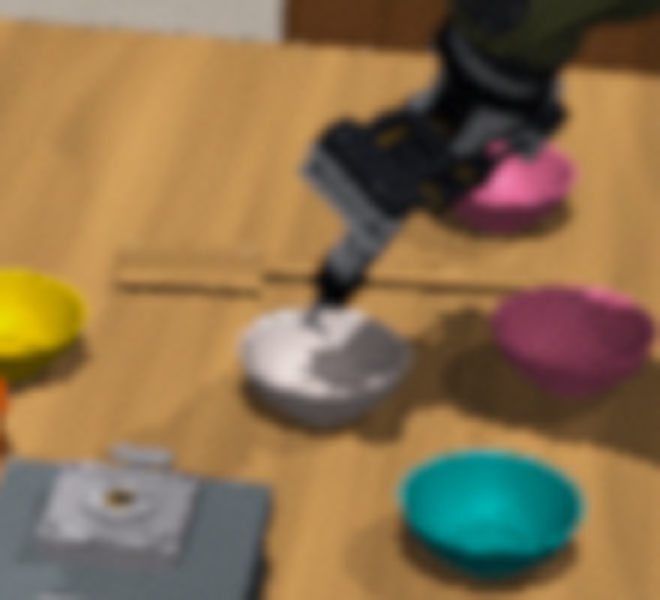

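The key tip, at (315,320), is over the white bowl. I lower it gently, watching the force.

Call:
servo_tool:
  motion:
    - [[0,0,-0.02,0,0,0,1],[0,0,-0.045,0,0,0,1],[0,0,-0.065,0,0,0,1],[0,0,-0.0783,0,0,0,1],[0,0,-0.0783,0,0,0,1],[0,0,-0.0783,0,0,0,1]]

```text
clock: 19.65
eef_pos: [499.7, -289.5, 41.9]
eef_rot: [-3.141, 0.526, 2.617]
wrist_force: [-1.3, 0.1, -1.3]
finger_gap: 9.7
finger_force: 15.0
```

```bash
python3 go.py 499.5 -289.1 35
```

```text
19.65 pos [ 499.69 -289.52   41.93] yaw 2.6174 F [-1.26  0.07 -1.33] M [0.144 0.289 0.   ] gap 9.67 14.971500635147095
j [-0.61  0.28  2.01  0.14  0.32 -1.78] shift [-0.0004  0.0008 -0.0139] turn [ 0.0003  0.0005 -0.0001] tip [ 512.5 -296.9   16.4]
```

Call:
servo_tool:
  motion:
    - [[0,0,-0.002,0,0,0,1],[0,0,-0.004,0,0,0,1],[0,0,-0.006,0,0,0,1],[0,0,-0.006,0,0,0,1]]

```text
clock: 20.05
eef_pos: [499.5, -289.4, 38.6]
eef_rot: [-3.142, 0.525, 2.617]
wrist_force: [-0.5, 0.4, -0.5]
finger_gap: 9.7
finger_force: 15.0
```

```bash
python3 go.py 499.5 -289.1 35
```

```text
20.05 pos [ 499.5  -289.39   38.63] yaw 2.6173 F [-0.49  0.36 -0.54] M [ 0.168  0.291 -0.011] gap 9.67 14.971536844968796
j [-0.61  0.29  2.02  0.14  0.31 -1.78] shift [ 0.      0.0006 -0.0073] turn [ 0.0003  0.0005 -0.0001] tip [ 512.3 -296.8   13.1]
```

Call:
servo_tool:
  motion:
    - [[0,0,-0.002,0,0,0,1],[0,0,-0.004,0,0,0,1],[0,0,-0.004,0,0,0,1]]

```text
clock: 20.35
eef_pos: [499.5, -289.4, 36.5]
eef_rot: [-3.142, 0.525, 2.617]
wrist_force: [0.2, 0.3, 0.3]
finger_gap: 9.6
finger_force: 15.0
```

```bash
python3 st.py
```

```text
20.35 pos [ 499.46 -289.36   36.51] yaw 2.6174 F [0.17 0.26 0.27] M [ 0.104  0.206 -0.017] gap 9.57 14.971577525138855
```

Call:
servo_tool:
  motion:
    - [[0,0,-0.002,0,0,0,1],[0,0,-0.002,0,0,0,1],[0,0,-0.002,0,0,0,1]]

```text
clock: 20.65
eef_pos: [499.5, -289.4, 35.7]
eef_rot: [-3.142, 0.525, 2.617]
wrist_force: [-0.9, -1.0, -0.8]
finger_gap: 9.7
finger_force: 15.0
```

```bash
python3 st.py
```

```text
20.65 pos [ 499.51 -289.39   35.65] yaw 2.6173 F [-0.89 -0.99 -0.76] M [ 0.104  0.229 -0.038] gap 9.75 14.97150644659996
```

Call:
servo_tool:
  motion:
    - [[0,0,-0.002,0,0,0,1],[0,0,-0.003,0,0,0,1],[0,0,-0.003,0,0,0,1]]
  newtons: 4

```text
clock: 20.95
eef_pos: [499.7, -289.5, 34.4]
eef_rot: [-3.141, 0.526, 2.617]
wrist_force: [-0.1, 0.5, 2.0]
finger_gap: 9.9
finger_force: 4.0
```

```bash
python3 st.py
```

```text
20.95 pos [ 499.67 -289.54   34.37] yaw 2.6173 F [-0.08  0.5   1.97] M [0.054 0.141 0.009] gap 9.89 4.002386033535004
```

Call:
servo_tool:
  motion:
    - [[0,0,0,0,0,0,0.88],[0,0,0,0,0,0,0.86],[0,0,0,0,0,0,0.84],[0,0,0,0,0,0,0.8],[0,0,0,0,0,0,0.76],[0,0,0,0,0,0,0.74],[0,0,0,0,0,0,0.74],[0,0,0,0,0,0,0.74]]

```text
clock: 21.75
eef_pos: [499.5, -289.4, 34.2]
eef_rot: [-3.142, 0.525, 2.617]
wrist_force: [-0.3, -0.8, -0.3]
finger_gap: 24.9
finger_force: 0.0
```

```bash
python3 st.py
```

```text
21.75 pos [ 499.52 -289.38   34.17] yaw 2.6174 F [-0.25 -0.81 -0.34] M [0.112 0.19  0.019] gap 24.91 0.0
```

Call:
servo_tool:
  motion:
    - [[-0.0043,0.0025,0.0087,0,0,0,0.74],[-0.009,0.005,0.017,0,0,0,0.74],[-0.017,0.01,0.035,0,0,0,0.74],[-0.03,0.0175,0.06,0,0,0,0.74],[-0.052,0.03,0.104,0,0,0,0.74],[-0.087,0.05,0.173,0,0,0,0.74],[-0.12,0.07,0.25,0,0,0,0.74],[-0.16,0.1,0.32,0,0,0,0.74],[-0.16,0.12,0.36,0,0,0,0.74],[-0.16,0.12,0.36,0,0,0,0.74]]

```text
clock: 22.75
eef_pos: [419.9, -229.2, 218.1]
eef_rot: [-3.141, 0.532, 2.618]
wrist_force: [-0.2, -0.1, 0.6]
finger_gap: 24.1
finger_force: 0.0
```

```bash
python3 - <<'E'
exec(open("st.py").read())
from h import *
t=grab("top")["frame"][140:240,220:350,::-1]; d=grab("side")["frame"][150:210,225:305,::-1]
cv2.imwrite("pics/end.png",np.hstack([cv2.resize(t,(400,308),interpolation=cv2.INTER_CUBIC),cv2.resize(d,(400,308),interpolation=cv2.INTER_CUBIC)]))
E
```

```text
22.75 pos [ 419.91 -229.21  218.07] yaw 2.618 F [-0.18 -0.06  0.6 ] M [ 0.13   0.24  -0.013] gap 24.09 0.0
```

View pics/end.png

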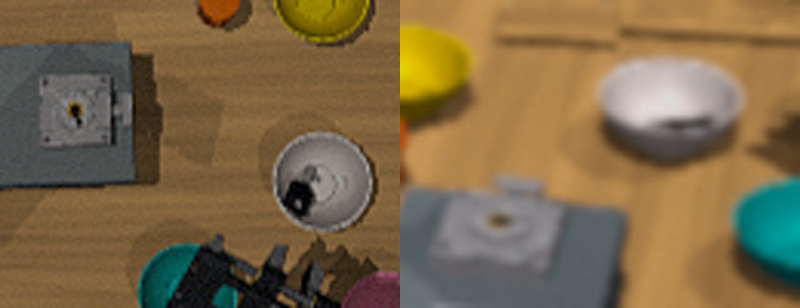

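The key lies in the white bowl (top view, (300,193)), and the bolt reaches under the keeper at (120,107). The gripper is clear of everything.

```bash
python3 -c "
from cell import manip
print(manip.sign_off())"
```

```text
the job is handed in; nothing more can be done
None
```

I locked the strongbox against its end stop, drew the key out freely at the gap and set it down in the white bowl; the job is handed in at about 23 s, but the hand-in returned no verdict.

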